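Stand the fallen dressing bottle in its place on the condiment turntable

TASK

The flat-sided dressing bottle has fallen over on the tray: stand it upright on the tray or the counter and let go of it. Then take it again by its cap and lower it gently, without dropping it, into the empty rectangular outline on the condiment turntable, its broad faces square to the turntable's radius, as the outline shows. The turntable runs freely and is already turned the way it goes out to the table: do not swing it round, and do not shift or knock over anything else.

Things in the scene. Friction and masses are not known exactly. Their poses are not given: they have to be found in the camera images.
- bottle: Closed milky-white flat-sided squeeze bottle, the only thing lying on its side: on a broad face on the tray, axis level 20 mm above the tray's floor, cap end roughly to world +y. Body 40 mm deep (x, between broad faces), 54 mm wide (y), 101 mm tall (z, base to cap); with cap and nozzle 164 mm. About 0.24 kg, centre of mass some 64 mm from the base. Origin: centre of the base. Front and back alike.
- bottle_cap (a point): Middle of the bottle's round cap, on its axis 140 mm from the base, axes as the bottle's. Along the axis from the base: body to 101 mm, shoulder to 112, round neck 29 mm wide to 128, cap 34 mm wide from 128 to 152, nozzle 11 mm wide to 164.
- tray: Dark green serving tray, fixed, 270 mm (x) by 330 mm (y), floor 4 mm thick, raised rim 19 mm high. Origin: centre of the underside.
- seat (a point): Centre of the empty place on the turntable's top, 42 mm above the counter and 100 mm from the hub: a dark inlaid rectangle outline, 48 mm along the radius by 62 mm across, with a dark radial tick outside it. x points radially outward, y across it (tangential), z up. The bottle stands centred here, its y axis along this y (either way round).
- hub (a point): Centre of the turntable's top, on its turning axis. The turntable is a bamboo disc 300 mm across, 18 mm thick, on a low foot, its top 42 mm above the counter, with five marked places 72 degrees apart on a circle of 100 mm radius; four (dark circles) are taken by loose condiments up to 125 mm tall.
- turntable (a joint): Turn of the turntable about its vertical axis since the start, in rad, 0 at the start, counter-clockwise from above positive. It is a very free ball bearing: about 0.012 N m turns it.
- pepper_mill: Bystander on the turntable: dark wooden pepper mill, 52 mm across, 125 mm tall. Origin: centre of its underside.
- soy_cruet: Bystander on the turntable: dark soy sauce bottle with a black stopper, 60 mm across, 116 mm tall. Origin: centre of its underside.
- mustard_jar: Bystander on the turntable: white lidded pot, 64 mm across, 84 mm tall. Origin: centre of its underside.
- salt_shaker: Bystander on the turntable: steel shaker, 49 mm across, 103 mm tall. Origin: centre of its underside.
- spare_cap: Bystander on the tray: loose yellow screw cap, 38 mm across, 18 mm tall. Origin: centre of its underside.
- round_bottle: Bystander standing on the counter beyond, between tray and turntable: round milky squeeze bottle without a cap, 60 mm across, 148 mm tall. Origin: centre of its underside.
- soup_bowl: Bystander on the counter beyond the tray: dark lidded lacquer bowl, 112 mm across, 82 mm tall. Origin: centre of its underside.
There are look-alikes about, which are no part of the job. Leave any blue or green look-alike of the bottle alone.

How it is judged:
By the outcome, as a careful person would: the job done as asked, in the order asked, and still so for the second after the job is handed in, with the robot touching nothing.
It also fails if it takes over 58 s, if anything falls off the work surface, if the arm or the gripper's body presses on something with over 40 N, if the wrist force passes 120 N, or if a joint passes its speed limit or range.

ROBOT

A 6-joint arm with a two-finger parallel gripper is mounted at the origin on the work surface. World frame = base frame: x ahead of the robot, y to its left, z up, the work surface at z = 0. Lengths are in mm, angles in rad, forces in N, time in s.
With the tool pointing down it reaches from about 350 to 875 mm from the base axis. Payload 15.5 kg.
Tool frame: the origin (TCP) lies midway between the tips of the shut fingers; the grasp point (between the pads) lies 19 mm behind it; z points along the fingers, y is the line along which they close (so a half turn about z gives the same grasp; the last joint's range is limited). The gripper opens to 85 mm and grips with 20 to 120 N. Pads are 22 mm wide; open, the fingers measure 114 mm over their backs; the gripper's body (76 mm by 85 mm) begins 54 mm behind the grasp point. The pads swing forward as they close: fully open they stand 13 mm farther back than shut.
Start: joints at [1.026, 0.494, 1.345, -0, 1.302, -0.096], TCP at [271.737, 562.837, 231.277] pointing down, gripper open.
Joint ranges: [-2.91, 2.91], [-0.82, 2.16], [0.22, 2.67], [-1.22, 4.37], [0.12, 2.79], [-3.08, 3.08]. Speed limits (rad/s): [1.89, 1.89, 2.57, 3.01, 3.01, 3.01].

INTERFACE

Orientations are given as a 3x3 rotation matrix whose columns are the frame's x, y, z axes.
In Python, from rig import env gives the robot as it stands. The module is installed in compiled form; this text tells all that it offers.
- The arm moves only by the shell command python3 -m inch 'ROWS' [FORCE]. ROWS is JSON, a list of rows, each an object of numbers: "x", "y", "z": the shift along the tool's x, y, z normalised to -1 to 1, where 1 is 0.5 m; "ax", "ay", "az": the turn, a rotation vector about the tool's x, y, z normalised to -1 to 1, where 1 is 90 degrees; "claw": the closure, from -1 (fully open) to 1 (shut). A call has 1 to 12 rows; each row shifts and turns the commanded pose from where the row before left it, along the tool's axes as they then stand; what a row does not reach is not made up. A row lasts 1/8 s, in which the tool goes at most 62.5 mm and 10.7 degrees, less where a joint would pass 70% of its speed; a pose out of reach is approached as far as the arm can. A call with a number of a shift or a turn outside -1 to 1 is refused whole. A call with a gripper value outside its range is refused whole. The fingers move at their own pace and stop on an object; FORCE is the grip in N (left out, the last holds). Time passes only in rows, so rows that do not move let the fingers close. It gives the time, the measured TCP pose, the force, the opening and the grip force at its end, in the units of the state.
- env.get_state(): the state, without advancing time (a new reading comes with each control period).
- env.read_camera(name): name is "scene" or "top"; returns (picture, depth): 420x560x3 uint8, red, green, blue; 420x560 float32, mm along the optical axis (not along the pixel's ray), 0 where there is no reading.
- env.get_calibration(name): a dict with "vfov" (degrees; the focal length in pixels is half the picture's height over the tangent of half this angle, whatever the lens; pixels are square), "cx", "cy" (the principal point, pixels), "rvec" (rotation vector, rad) and "tvec" (3), from world to camera coordinates, as OpenCV has them. Camera axes: x right, y down, z forward; pixel columns grow to the right and rows downward; lengths in mm; the calibration is good to about 2 mm. A picture is of the moment at which its call begins. get_calibration takes no time and is no camera call.
- env.sign_off(): hands the job in; it is judged then, once.
The state is a dict: "time": time; "q": joint angles; "qd": joint speeds; "tau": joint torques, N m; "tcp_pos": TCP position; "eef_rot": TCP orientation; "force": force on the tool from outside, world axes, zero at the start; "torque": the same for the moment, N m; "opening": finger opening in mm; "gripper_force": force on a finger pad.
Only numpy, scipy, OpenCV 4.12 (cv2) and the standard library are available. Lean on these libraries where they do the work, as an engineer would, in place of code of your own. Each camera call takes 0.05 s, during which the arm holds its last target. There are 200 camera calls.

## Working session

There is one attempt and no reset: what is moved stays moved. The work goes in short steps, Python scripts to look and compute and a shell command to move; the robot and the scene stay as the last step left them, time stands still between calls to the robot, and variables do not carry over. Pictures are saved under pics/ and viewed, at most 10 in all, crops included, and the job is handed in when it is done.

```bash
mkdir -p pics
cat > h.py <<'E'
import numpy as np, cv2
from rig import env
def cal(n):
    c=env.get_calibration(n); f=210/np.tan(np.radians(c["vfov"])/2)
    R=cv2.Rodrigues(np.array(c["rvec"],float))[0]; return f,c["cx"],c["cy"],R,np.array(c["tvec"],float).ravel()
def ray(n,u,v):
    f,cx,cy,R,t=cal(n); return -R.T@t, R.T@np.array([(u-cx)/f,(v-cy)/f,1])
def onz(n,u,v,z):
    o,d=ray(n,u,v); return o+d*(z-o[2])/d[2]
def cloud(n,D):
    f,cx,cy,R,t=cal(n); v,u=np.mgrid[:D.shape[0],:D.shape[1]]
    return (np.dstack([(u-cx)/f*D,(v-cy)/f*D,D])-t)@R
def proj(n,p):
    f,cx,cy,R,t=cal(n); q=R@np.asarray(p,float)+t; return f*q[0]/q[2]+cx,f*q[1]/q[2]+cy
def shot(n,fn):
    p,D=env.read_camera(n); cv2.imwrite("pics/"+fn+".png",p[:,:,::-1]); np.savez("pics/"+fn+".npz",p=p,D=D); return p,D
E
python3 - <<'E'
from h import *
for n in("top","scene"):
    shot(n,n+"0"); c=cal(n); print(n,env.get_calibration(n),-c[3].T@c[4])
print(env.get_state())
E
```

```text
top {'vfov': 43.615093779795906, 'cx': 286.91553703053603, 'cy': 210.1998134849011, 'rvec': array([ 2.04331194, -2.17666929,  0.23102791]), 'tvec': array([  71.05747911,  511.29614676, 1157.18274606])} [ 258.62009528   52.54320738 1239.31419765]
scene {'vfov': 57.67525683781776, 'cx': 284.62410359324343, 'cy': 206.60669129135735, 'rvec': array([ 1.85988038,  1.61257139, -0.6974218 ]), 'tvec': array([ -96.28870506, -291.38030171, 1181.51636605])} [1053.78713291  -35.92639931  615.13973254]
{'time': 0.1, 'q': array([ 1.02545686e+00,  4.94108367e-01,  1.34606339e+00, -1.54189376e-06,
        1.30253157e+00, -9.54809308e-02]), 'qd': array([ 0.00177276, -0.0015556 , -0.00118014, -0.00014549, -0.00152567,
       -0.00028019]), 'tau': array([ 5.85086091e-04, -8.83596110e+01, -3.84561396e+01, -1.73471371e-04,
        5.24434858e-03, -1.01905048e-04]), 'tcp_pos': array([271.58801456, 562.5396508 , 230.76973549]), 'eef_rot': array([[-9.00508772e-01,  4.34837466e-01, -5.74843255e-04],
       [ 4.34837834e-01,  9.00508276e-01, -9.50340790e-04],
       [ 1.04407327e-04, -1.10575381e-03, -9.99999383e-01]]), 'force': array([-0.6651771 , -0.89055193, -0.67409894]), 'torque': array([ 0.07109005, -0.03857253, -0.04264251]), 'gripper_force': 0.0, 'opening': 85.79449377243881}
```

View pics/top0.png

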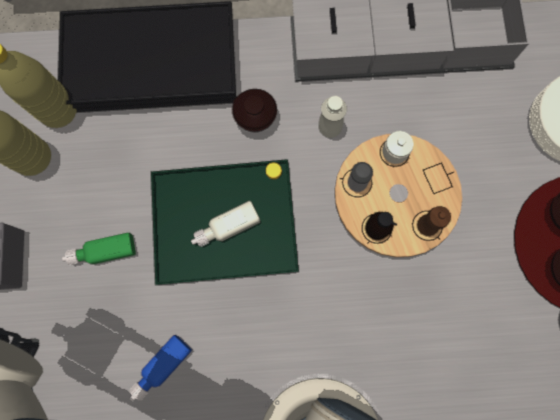

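View pics/scene0.png

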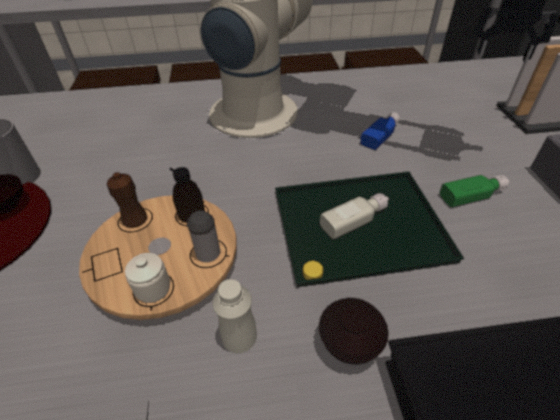

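Top view: the milky bottle lies on the tray at about (230,222), with its cap at (202,237). The empty rectangle is at (438,178) and the hub at (399,193). Things that could be taken for the bottle are the green bottle (105,250), the blue bottle (160,365), the round white bottle (333,112) and the mustard pot (398,148). I choose the one on the tray. Measuring it next, with a close crop.

```bash
cat > m.py <<'E'
from h import *
z=np.load("pics/top0.npz"); p,D=z["p"],z["D"]; P=cloud("top",D)
hsv=cv2.cvtColor(p,cv2.COLOR_RGB2HSV)
# bottle
m=((p.min(2)>90)).astype(np.uint8); m[:170]=0;m[278:]=0;m[:,:160]=0;m[:,290:]=0
n,l,s,c=cv2.connectedComponentsWithStats(m); k=1+np.argmax(s[1:,4]); m=(l==k)
v,u=np.nonzero(m); print("bottle px",s[k],"zmax",np.percentile(P[m][:,2],[5,50,95]))
W=np.array([onz("top",a,b,24) for a,b in zip(u,v)])[:,:2]
body=W[P[m][:,2]>38]; 
mu=W.mean(0); w,V=np.linalg.eigh(np.cov(W.T)); ax=V[:,1]; ax*=np.sign(ax[1])
t=(W-mu)@ax; q=(W-mu)@np.array([-ax[1],ax[0]])
print("mu",mu,"ax",ax,"t",np.percentile(t,[0,.5,99.5,100]),"len",np.ptp(t))
for a in range(-80,110,10):
    s_=abs(t-a)<5
    if s_.any(): print(a,q[s_].min().round(1),q[s_].max().round(1),end=" | ")
# rect body
T=P[m&(P[...,2]>36)][:,:2].astype(np.float32); print("\nbody rect",cv2.minAreaRect(T),len(T))
# seat: dark px within the area
g=p.max(2); sm=np.zeros(g.shape,bool); sm[155:205,415:462]=True
print("floor z",np.median(P[sm][:,2]))
blk=cv2.morphologyEx(g,cv2.MORPH_BLACKHAT,np.ones((9,9),np.uint8)); d=((blk>35)&sm).astype(np.uint8)
n,l,s,c=cv2.connectedComponentsWithStats(d,connectivity=8); print(s[1:],c[1:])
k=1+np.argmax(s[1:,4]); cs,_=cv2.findContours((l==k).astype(np.uint8),cv2.RETR_CCOMP,cv2.CHAIN_APPROX_NONE)
for cc in cs:
    if len(cc)>20:
        w=np.array([onz("top",*x[0],42)[:2] for x in cc],np.float32); print("seat rect",cv2.minAreaRect(w))
hb=(hsv[...,1]<60)&(g>80); hb[:180]=0;hb[206:]=0;hb[:,:385]=0;hb[:,412:]=0
v,u=np.nonzero(hb);hub=onz("top",u.mean(),v.mean(),42);print("hub",u.mean(),v.mean(),len(u),hub)
cv2.imwrite("pics/c0.png",np.hstack([cv2.resize(p[185:265,180:280,::-1],(400,320)),cv2.resize(p[140:220,380:480,::-1],(400,320),interpolation=0)]))
E
python3 m.py
```

```text
bottle px [ 191  201   69   45 1399] zmax [23.22630667 42.14982292 47.15009037]
mu [497.96819961 180.65262553] ax [-0.40778123  0.91307966] t [-73.22498726 -72.53457233  90.35904849  94.4574825 ] len 167.68246975816874
-70 -27.3 28.0 | -60 -27.4 28.0 | -50 -27.4 27.9 | -40 -27.5 27.8 | -30 -27.5 27.7 | -20 -27.6 27.6 | -10 -27.6 27.5 | 0 -28.8 27.4 | 10 -28.8 27.3 | 20 -28.9 27.2 | 30 -28.9 27.1 | 40 -23.5 22.7 | 50 -13.9 15.1 | 60 -17.2 19.3 | 70 -18.4 19.2 | 80 -17.3 17.0 | 90 -5.6 6.2 | 
body rect ((382.0653076171875, 138.3437042236328), (294.3591003417969, 151.0741729736328), 23.042390823364258) 1176
floor z 42.602784203081484
[[422 162  32  33 218]] [[438.72477064 177.25229358]]
seat rect ((575.5869750976562, -328.2352294921875), (67.07843780517578, 68.79667663574219), 19.0988826751709)
seat rect ((573.0574951171875, -320.9407653808594), (62.040340423583984, 47.04484558105469), 18.29530906677246)
hub 398.26984126984127 192.75396825396825 252 [ 542.81895662 -225.33126239   42.        ]
```

View pics/c0.png

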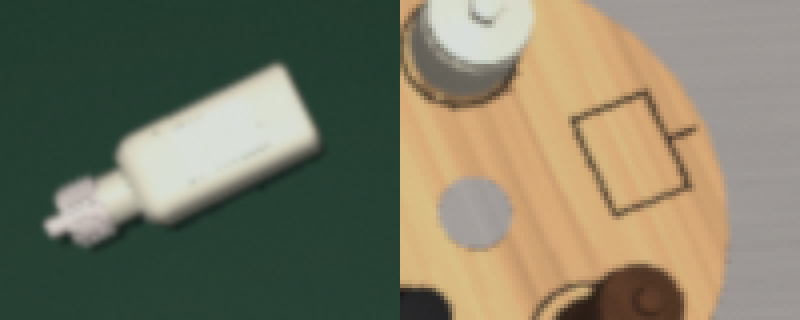

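The crop confirms the white bottle, lying with its cap to +y/−x. The outline's long side is across the radius, 100.3 mm from the hub as it should be. Bottle axis angle is 114°, grasp point about (498,181), seat (573,−321), radius at −72°. I'll go above it, then yaw.

```bash
cat >> h.py <<'E'
def togo(pos,x=None,z=None):
    """print what remains, tool axes: shift in units (0.5 m), rotvec in units (90 deg); x,z = wanted tool axes"""
    s=env.get_state(); R=s["eef_rot"]; print("shift",(R.T@(np.array(pos)-s["tcp_pos"])/500).round(4))
    if x is not None:
        x,z=np.array(x,float),np.array(z,float); x/=np.linalg.norm(x); z-=x*(x@z); z/=np.linalg.norm(z)
        print("turn",(cv2.Rodrigues(R.T@np.c_[x,np.cross(z,x),z])[0].ravel()/(np.pi/2)).round(4))
    print("q",s["q"].round(2),"tcp",s["tcp_pos"].round(1),"F",s["force"].round(1),"t",s["time"],"op",round(s["opening"],1),"gf",round(s["gripper_force"],1))
E
python3 -m inch '[{"x":-0.0986,"y":-0.064},{"x":-0.0986,"y":-0.064},{"x":-0.0986,"y":-0.064},{"x":-0.0986,"y":-0.064},{"x":-0.0986,"y":-0.064},{"x":-0.0986,"y":-0.064},{"x":-0.0986,"y":-0.064},{"az":0.111},{"az":0.111},{"az":0.111},{"az":0.111},{}]' 40
python3 - <<'E'
from h import *
c,s=np.cos(np.radians(25)),np.sin(np.radians(25)); a=np.array([-.408,.913,0])
zt=np.r_[-s*a[:2],-c]; xt=c*a+np.array([0,0,-s])
T=np.array([498,180.6,32])+24*zt; print(T); togo(T-100*zt,xt,zt)
E
```

```text
[502.13827802 171.33958865  10.24861311]
shift [-0.6909 -0.4493  0.2602]
turn [ 0.0966 -0.2661  0.439 ]
q [ 1.03  0.49  1.35 -0.    1.3  -0.1 ] tcp [271.6 562.5 230.8] F [-0.7 -0.9 -0.7] t 0.1 op 85.8 gf 0.0validation failed for argument at $[0]...
```

```bash
python3 -m inch '[{"x":-0.0986,"y":-0.064,"z":0,"ax":0,"ay":0,"az":0,"claw":-1}]' 40; python3 -m inch --help | head -20
```

```text
time: 0.22
tcp_pos: [301.3, 513.9, 230.7]
eef_rot: [[-0.902, 0.432, -0.0], [0.432, 0.902, 0.001], [0.0, 0.0, -1.0]]
force: [1.9, 0.1, 0.9]
opening: 85.4
gripper_force: 0.0invalid input: not JSON, or not a number
```

All keys are needed in each row.

```bash
python3 -m inch '[{"x":-0.0986,"y":-0.064,"z":0,"ax":0,"ay":0,"az":0,"claw":-1},{"x":-0.0986,"y":-0.064,"z":0,"ax":0,"ay":0,"az":0,"claw":-1},{"x":-0.0986,"y":-0.064,"z":0,"ax":0,"ay":0,"az":0,"claw":-1},{"x":-0.0986,"y":-0.064,"z":0,"ax":0,"ay":0,"az":0,"claw":-1},{"x":-0.0986,"y":-0.064,"z":0,"ax":0,"ay":0,"az":0,"claw":-1},{"x":-0.0986,"y":-0.064,"z":0,"ax":0,"ay":0,"az":0,"claw":-1},{"x":0,"y":0,"z":0,"ax":0,"ay":0,"az":0.111,"claw":-1},{"x":0,"y":0,"z":0,"ax":0,"ay":0,"az":0.111,"claw":-1},{"x":0,"y":0,"z":0,"ax":0,"ay":0,"az":0.111,"claw":-1},{"x":0,"y":0,"z":0,"ax":0,"ay":0,"az":0.111,"claw":-1},{"x":0,"y":0,"z":0,"ax":0,"ay":0,"az":0,"claw":-1}]' 40
cat > g.py <<'E'
from h import *
c,s=np.cos(np.radians(25)),np.sin(np.radians(25)); a=np.array([-.408,.913,0])
zt=np.r_[-s*a[:2],-c]; xt=c*a+np.array([0,0,-s])
T=np.array([498,180.6,32])+24*zt; togo(T-100*zt,xt,zt); togo(T)
E
python3 g.py
```

```text
time: 1.6
tcp_pos: [485.0, 211.0, 231.1]
eef_rot: [[-0.412, 0.911, -0.001], [0.911, 0.412, -0.0], [0.0, -0.001, -1.0]]
force: [-0.1, -0.5, -0.5]
opening: 85.5
gripper_force: 0.0
shift [-0.002  -0.0009  0.2604]
turn [ 2.000e-04 -2.778e-01  2.600e-03]
q [ 0.3   0.36  1.58  0.    1.2  -0.13] tcp [485.  211.  231.1] F [-0.1 -0.5 -0.5] t 1.6 op 85.5 gf 0.0
shift [-0.0865 -0.0012  0.4417]
q [ 0.3   0.36  1.58  0.    1.2  -0.13] tcp [485.  211.  231.1] F [-0.1 -0.5 -0.5] t 1.6 op 85.5 gf 0.0
```

```bash
python3 -m inch '[{"x":0,"y":0,"z":0.12,"ax":0,"ay":0,"az":0,"claw":-1},{"x":0,"y":0,"z":0.12,"ax":0,"ay":0,"az":0,"claw":-1},{"x":0,"y":0,"z":0.02,"ax":0,"ay":-0.0926,"az":0,"claw":-1},{"x":0,"y":0,"z":0,"ax":0,"ay":-0.0926,"az":0,"claw":-1},{"x":0,"y":0,"z":0,"ax":0,"ay":-0.0926,"az":0,"claw":-1},{"x":0,"y":0,"z":0,"ax":0,"ay":0,"az":0,"claw":-1}]' 40; python3 g.py
```

```text
time: 2.35
tcp_pos: [484.2, 212.6, 100.4]
eef_rot: [[-0.38, 0.909, 0.174], [0.823, 0.418, -0.386], [-0.423, -0.003, -0.906]]
force: [-1.1, 0.4, -0.6]
opening: 85.5
gripper_force: 0.0
shift [-0.0054 -0.0009  0.0014]
turn [0.0009 0.0004 0.0071]
q [ 0.57  0.6   1.71 -0.53  0.97  0.47] tcp [484.2 212.6 100.4] F [-1.1  0.4 -0.6] t 2.35 op 85.5 gf 0.0
shift [-0.0053 -0.0012  0.2014]
q [ 0.57  0.6   1.71 -0.53  0.97  0.47] tcp [484.2 212.6 100.4] F [-1.1  0.4 -0.6] t 2.35 op 85.5 gf 0.0
```

```bash
python3 -m inch '[{"x":-0.005,"y":-0.001,"z":0.05,"ax":0,"ay":0,"az":0.007,"claw":-1},{"x":0,"y":0,"z":0.05,"ax":0,"ay":0,"az":0,"claw":-1},{"x":0,"y":0,"z":0.05,"ax":0,"ay":0,"az":0,"claw":-1},{"x":0,"y":0,"z":0.05,"ax":0,"ay":0,"az":0,"claw":-1},{"x":0,"y":0,"z":0,"ax":0,"ay":0,"az":0,"claw":-1},{"x":0,"y":0,"z":0,"ax":0,"ay":0,"az":0,"claw":1},{"x":0,"y":0,"z":0,"ax":0,"ay":0,"az":0,"claw":1},{"x":0,"y":0,"z":0,"ax":0,"ay":0,"az":0,"claw":1},{"x":0,"y":0,"z":0,"ax":0,"ay":0,"az":0,"claw":1},{"x":0,"y":0,"z":0,"ax":0,"ay":0,"az":0,"claw":1},{"x":0,"y":0,"z":0,"ax":0,"ay":0,"az":0,"claw":1}]' 40; python3 g.py
```

```text
time: 3.72
tcp_pos: [503.4, 170.7, 12.8]
eef_rot: [[-0.363, 0.915, 0.175], [0.831, 0.403, -0.385], [-0.423, 0.006, -0.906]]
force: [-0.2, -1.4, 6.4]
opening: 53.7
gripper_force: 42.3
shift [ 0.0041 -0.0012 -0.1963]
turn [ 0.0019  0.     -0.0049]
q [ 0.48  0.74  1.77 -0.65  0.77  0.58] tcp [503.4 170.7  12.8] F [-0.2 -1.4  6.4] t 3.725 op 53.7 gf 42.3
shift [ 0.0041 -0.0018  0.0037]
q [ 0.48  0.74  1.77 -0.65  0.77  0.58] tcp [503.4 170.7  12.8] F [-0.2 -1.4  6.4] t 3.725 op 53.7 gf 42.3
```

```bash
python3 -m inch '[{"x":-0.032,"y":0,"z":-0.068,"ax":0,"ay":0,"az":0,"claw":1},{"x":-0.032,"y":0,"z":-0.068,"ax":0,"ay":0,"az":0,"claw":1},{"x":-0.032,"y":0,"z":-0.068,"ax":0,"ay":0,"az":0,"claw":1},{"x":-0.032,"y":0,"z":-0.068,"ax":0,"ay":0,"az":0,"claw":1},{"x":0,"y":0,"z":0,"ax":0,"ay":0.0926,"az":0,"claw":1},{"x":0,"y":0,"z":0,"ax":0,"ay":0.0926,"az":0,"claw":1},{"x":0,"y":0,"z":0,"ax":0,"ay":0.0926,"az":0,"claw":1},{"x":0,"y":0,"z":0,"ax":0,"ay":0,"az":0,"claw":1}]' 40
python3 - <<'E'
from h import *
r=np.radians(20); a=np.array([np.cos(r),np.sin(r),0])
togo([480,175,170],a,[0,0,-1])
E
```

```text
time: 4.72
tcp_pos: [503.3, 168.2, 162.9]
eef_rot: [[-0.4, 0.917, 0.006], [0.917, 0.4, 0.003], [0.001, 0.006, -1.0]]
force: [0.1, -0.5, -2.2]
opening: 53.4
gripper_force: 43.7
shift [ 0.0311 -0.0373 -0.0145]
turn [ 0.0027 -0.0036  1.0395]
q [ 0.21  0.44  1.67  0.    1.03 -0.2 ] tcp [503.3 168.2 162.9] F [ 0.1 -0.5 -2.2] t 4.725 op 53.4 gf 43.7
```

```bash
python3 -m inch '[{"x":0,"y":0,"z":0,"ax":0,"ay":0,"az":0.1155,"claw":1},{"x":0,"y":0,"z":0,"ax":0,"ay":0,"az":0.1155,"claw":1},{"x":0,"y":0,"z":0,"ax":0,"ay":0,"az":0.1155,"claw":1},{"x":0,"y":0,"z":0,"ax":0,"ay":0,"az":0.1155,"claw":1},{"x":0,"y":0,"z":0,"ax":0,"ay":0,"az":0.1155,"claw":1},{"x":0,"y":0,"z":0,"ax":0,"ay":0,"az":0.1155,"claw":1},{"x":0,"y":0,"z":0,"ax":0,"ay":0,"az":0.1155,"claw":1},{"x":0,"y":0,"z":0,"ax":0,"ay":0,"az":0.1155,"claw":1},{"x":0,"y":0,"z":0,"ax":0,"ay":0,"az":0.1155,"claw":1}]' 40
python3 -m inch '[{"x":0,"y":0,"z":0,"ax":0,"ay":0.1032,"az":0,"claw":1},{"x":0,"y":0,"z":0,"ax":0,"ay":0.1032,"az":0,"claw":1},{"x":0,"y":0,"z":0,"ax":0,"ay":0.1032,"az":0,"claw":1},{"x":0,"y":0,"z":0,"ax":0,"ay":0.1032,"az":0,"claw":1},{"x":0,"y":0,"z":0,"ax":0,"ay":0.1032,"az":0,"claw":1},{"x":0,"y":0,"z":0,"ax":0,"ay":0.1032,"az":0,"claw":1},{"x":0,"y":0,"z":0,"ax":0,"ay":0.1032,"az":0,"claw":1},{"x":0,"y":0,"z":0,"ax":0,"ay":0,"az":0,"claw":1}]' 40
python3 - <<'E'
from h import *
r=np.radians(20); a=np.array([np.cos(r),np.sin(r),0]); c,s=np.cos(np.radians(65)),np.sin(np.radians(65))
zt=s*a+np.array([0,0,-c]); xt=c*a+np.array([0,0,s])
togo([480,175,170],xt,zt); print(env.get_state()["eef_rot"].round(3))
shot("scene","s1")
E
```

```text
time: 5.85
tcp_pos: [501.9, 170.2, 162.1]
eef_rot: [[0.94, 0.34, 0.005], [0.34, -0.94, -0.001], [0.004, 0.003, -1.0]]
force: [-0.1, 1.0, -1.9]
opening: 53.3
gripper_force: 43.6
time: 6.85
tcp_pos: [479.2, 218.5, 156.2]
eef_rot: [[0.778, 0.426, 0.461], [0.288, -0.895, 0.341], [0.558, -0.133, -0.819]]
force: [0.6, 0.0, -2.4]
opening: 53.7
gripper_force: 43.6
shift [-0.0084  0.0749 -0.0515]
turn [-0.1024  0.345  -0.0253]
q [0.13 0.37 2.17 1.38 0.29 0.01] tcp [479.2 218.5 156.2] F [ 0.6  0.  -2.4] t 6.85 op 53.7 gf 43.6
[[ 0.778  0.426  0.461]
 [ 0.288 -0.895  0.341]
 [ 0.558 -0.133 -0.819]]
```

View pics/s1.png

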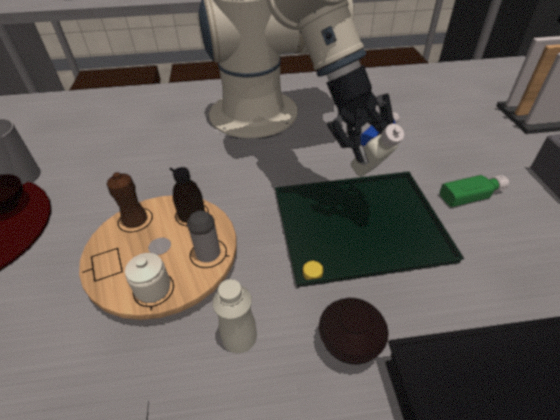

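The tilt ran into q5's lower limit: with the tool pointing radially, the wrist folds. The bottle is still held. I'll level the tool, yaw the cap back to about +y, and tilt tangentially, where q4 has room.

Run:
```python
from h import *
r=np.radians(20); a=np.array([np.cos(r),np.sin(r),0])
togo([490,175,200],a,[0,0,-1])
```

```text
shift [ 0.0397  0.0744 -0.0914]
turn [-0.0996 -0.3755  0.0335]
q [0.13 0.37 2.17 1.37 0.28 0.02] tcp [479.8 218.1 156.4] F [-0.   0.3 -2.2] t 6.9 op 53.4 gf 43.7
```

```bash
python3 -m inch '[{"x":0,"y":0,"z":-0.04,"ax":-0.02,"ay":-0.075,"az":0.007,"claw":1},{"x":0,"y":0,"z":-0.04,"ax":-0.02,"ay":-0.075,"az":0.007,"claw":1},{"x":0,"y":0,"z":0,"ax":-0.02,"ay":-0.075,"az":0.007,"claw":1},{"x":0,"y":0,"z":0,"ax":-0.02,"ay":-0.075,"az":0.007,"claw":1},{"x":0,"y":0,"z":0,"ax":-0.02,"ay":-0.075,"az":0.007,"claw":1},{"x":0,"y":0,"z":0,"ax":0,"ay":0,"az":0,"claw":1}]' 40
python3 - <<'E'
from h import *
r=np.radians(100); a=np.array([np.cos(r),np.sin(r),0])
togo([490,175,200],a,[0,0,-1])
E
```

```text
time: 7.65
tcp_pos: [472.5, 236.6, 171.8]
eef_rot: [[0.897, 0.405, 0.178], [0.37, -0.908, 0.198], [0.242, -0.112, -0.964]]
force: [-0.5, 0.1, -1.6]
opening: 53.5
gripper_force: 43.7
shift [-0.0006  0.1197 -0.0727]
turn [ 0.0434 -0.1802 -0.8473]
q [0.26 0.35 1.86 0.22 0.72 1.27] tcp [472.5 236.6 171.8] F [-0.5  0.1 -1.6] t 7.65 op 53.5 gf 43.7
```

```bash
python3 -m inch '[{"x":0,"y":0.06,"z":-0.036,"ax":0,"ay":0,"az":0,"claw":1},{"x":0,"y":0.06,"z":-0.036,"ax":0,"ay":0,"az":0,"claw":1},{"x":0,"y":0,"z":0,"ax":0.0048,"ay":-0.02,"az":-0.094,"claw":1},{"x":0,"y":0,"z":0,"ax":0.0048,"ay":-0.02,"az":-0.094,"claw":1},{"x":0,"y":0,"z":0,"ax":0.0048,"ay":-0.02,"az":-0.094,"claw":1},{"x":0,"y":0,"z":0,"ax":0.0048,"ay":-0.02,"az":-0.094,"claw":1},{"x":0,"y":0,"z":0,"ax":0.0048,"ay":-0.02,"az":-0.094,"claw":1},{"x":0,"y":0,"z":0,"ax":0.0048,"ay":-0.02,"az":-0.094,"claw":1},{"x":0,"y":0,"z":0,"ax":0.0048,"ay":-0.02,"az":-0.094,"claw":1},{"x":0,"y":0,"z":0,"ax":0.0048,"ay":-0.02,"az":-0.094,"claw":1},{"x":0,"y":0,"z":0,"ax":0.0048,"ay":-0.02,"az":-0.094,"claw":1},{"x":0,"y":0,"z":0,"ax":0,"ay":0,"az":0,"claw":1}]' 40
cat > u.py <<'E'
from h import *
import sys
r=np.radians(100); a=np.array([np.cos(r),np.sin(r),0]); t=np.radians(float(sys.argv[1])); c,s=np.cos(t),np.sin(t)
zt=s*a+np.array([0,0,-c]); xt=c*a+np.array([0,0,s])
togo([float(v) for v in sys.argv[2:5]],xt,zt); print("R",env.get_state()["eef_rot"].round(3).tolist())
E
python3 u.py 65 490 175 160
```

```text
time: 9.15
tcp_pos: [488.0, 174.8, 198.0]
eef_rot: [[-0.172, 0.985, -0.003], [0.985, 0.172, 0.004], [0.004, -0.002, -1.0]]
force: [-0.5, 0.2, -2.0]
opening: 53.3
gripper_force: 43.8
shift [-0.0007  0.0042  0.076 ]
turn [-6.000e-04  7.196e-01 -1.800e-03]
q [0.23 0.38 1.65 0.   1.11 0.05] tcp [488.  174.8 198. ] F [-0.5  0.2 -2. ] t 9.15 op 53.3 gf 43.8
R [[-0.172, 0.985, -0.003], [0.985, 0.172, 0.004], [0.004, -0.002, -1.0]]
```

```bash
python3 -m inch '[{"x":0,"y":0,"z":0,"ax":0,"ay":0.09,"az":0,"claw":1},{"x":0,"y":0,"z":0,"ax":0,"ay":0.09,"az":0,"claw":1},{"x":0,"y":0,"z":0,"ax":0,"ay":0.09,"az":0,"claw":1},{"x":0,"y":0,"z":0,"ax":0,"ay":0.09,"az":0,"claw":1},{"x":0,"y":0,"z":0,"ax":0,"ay":0.09,"az":0,"claw":1},{"x":0,"y":0,"z":0,"ax":0,"ay":0.09,"az":0,"claw":1},{"x":0,"y":0,"z":0,"ax":0,"ay":0.09,"az":0,"claw":1},{"x":0,"y":0,"z":0,"ax":0,"ay":0.09,"az":0,"claw":1},{"x":0,"y":0,"z":0,"ax":0,"ay":0,"az":0,"claw":1}]' 40; python3 u.py 65 490 175 100
python3 - <<'E'
from h import *
shot("scene","s2")
E
```

```text
time: 10.28
tcp_pos: [488.3, 173.7, 196.5]
eef_rot: [[-0.062, 0.986, -0.155], [0.418, 0.167, 0.893], [0.907, -0.009, -0.422]]
force: [0.1, 0.3, -3.1]
opening: 53.3
gripper_force: 43.9
shift [-0.1742  0.0056  0.0832]
turn [ 0.0014 -0.0005 -0.0073]
q [-0.34  0.72  1.72  0.91  1.54 -0.96] tcp [488.3 173.7 196.5] F [ 0.1  0.3 -3.1] t 10.275 op 53.3 gf 43.9
R [[-0.062, 0.986, -0.155], [0.418, 0.167, 0.893], [0.907, -0.009, -0.422]]
```

View pics/s2.png

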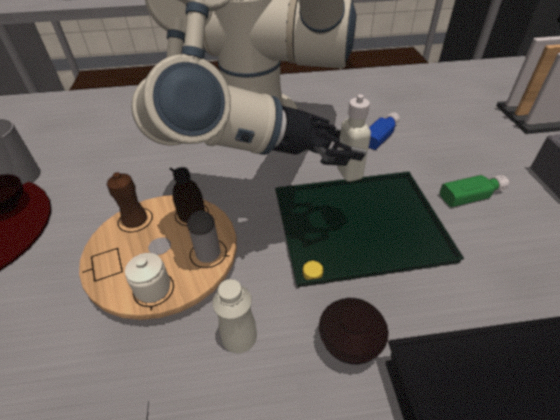

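The bottle is upright in the gripper. I'll move it toward +y over the free tray, clear of the turntable, and measure its lowest point and lean from depth.

```bash
python3 u.py 65 470 240 150
```

```text
shift [-0.0281 -0.0132  0.1632]
turn [ 0.0009  0.0012 -0.0058]
q [-0.33  0.71  1.72  0.91  1.54 -0.96] tcp [488.3 174.2 197.3] F [ 0.5 -0.3 -1.4] t 10.325 op 53.3 gf 43.9
R [[-0.065, 0.986, -0.156], [0.42, 0.169, 0.892], [0.905, -0.008, -0.424]]
```

```bash
python3 -m inch '[{"x":-0.007,"y":-0.0033,"z":0.041,"ax":0,"ay":0,"az":0,"claw":1},{"x":-0.007,"y":-0.0033,"z":0.041,"ax":0,"ay":0,"az":0,"claw":1},{"x":-0.007,"y":-0.0033,"z":0.041,"ax":0,"ay":0,"az":0,"claw":1},{"x":-0.007,"y":-0.0033,"z":0.041,"ax":0,"ay":0,"az":0,"claw":1},{"x":0,"y":0,"z":0,"ax":0,"ay":0,"az":0,"claw":1}]' 40
cat > b.py <<'E'
from h import *
s=env.get_state(); G=s["tcp_pos"]-24*s["eef_rot"][:,2]; print("G",G.round(1))
for n in("scene","top"):
    p,D=env.read_camera(n); P=cloud(n,D); 
    m=(p.min(2)>85)&(D>0)&(np.hypot(P[...,0]-G[0],P[...,1]-G[1])<55)&(P[...,2]>9)
    Q=P[m]; print(n,len(Q),"z",np.percentile(Q[:,2],[0.5,2,98,99.5]).round(1))
    for lo in range(0,240,12):
        k=Q[(Q[:,2]>=lo)&(Q[:,2]<lo+12)]
        if len(k)>8: print(lo,len(k),"x",np.percentile(k[:,0],[5,95]).round(1),"y",np.percentile(k[:,1],[5,50,95]).round(1))
E
python3 b.py; python3 u.py 65 470 240 100
```

```text
time: 10.95
tcp_pos: [468.6, 242.6, 150.4]
eef_rot: [[-0.068, 0.985, -0.16], [0.416, 0.174, 0.893], [0.907, -0.006, -0.421]]
force: [0.5, -0.2, -1.6]
opening: 53.6
gripper_force: 43.8
G [472.4 221.2 160.5]
scene 1176 z [ 96.8  99.4 252.3 256.5]
96 73 x [492.  498.3] y [215.9 230.5 247.8]
108 74 x [492.9 498.6] y [215.7 228.  246.7]
120 68 x [492.9 498.9] y [219.1 233.6 247.9]
132 29 x [491.4 499.3] y [223.8 232.1 250.2]
156 30 x [492.1 504.1] y [234.6 243.3 249.7]
168 95 x [492.3 504.6] y [216.3 230.4 248.6]
180 100 x [487.6 499.6] y [213.7 229.1 247.9]
192 250 x [458.2 497.2] y [210.7 221.9 245.9]
204 73 x [475.8 486.1] y [217.1 227.5 240.6]
216 75 x [474.7 488.4] y [214.9 225.6 241.6]
228 108 x [474.5 488.7] y [214.1 224.6 243. ]
top 81 z [241.1 242.1 724.3 736.4]
shift [-0.0938  0.0004  0.0405]
turn [-0.0003 -0.0007 -0.0026]
q [-0.22  0.78  1.81  1.01  1.4  -1.05] tcp [469.7 241.4 151.1] F [ 0.  -1.5 -1.5] t 11.05 op 53.6 gf 43.8
R [[-0.069, 0.985, -0.158], [0.416, 0.172, 0.893], [0.907, -0.004, -0.422]]
```

The top of the bottle is at z≈257, so the base is at about 93. It leans about 1°. I'll lower it 84 mm, then in small steps.

```bash
python3 -m inch '[{"x":-0.038,"y":0,"z":0.0177,"ax":0,"ay":0,"az":0,"claw":1},{"x":-0.038,"y":0,"z":0.0177,"ax":0,"ay":0,"az":0,"claw":1},{"x":-0.038,"y":0,"z":0.0177,"ax":0,"ay":0,"az":0,"claw":1},{"x":-0.038,"y":0,"z":0.0177,"ax":0,"ay":0,"az":0,"claw":1},{"x":0,"y":0,"z":0,"ax":0,"ay":0,"az":0,"claw":1}]' 40; python3 -m inch '[{"x":-0.0036,"y":0,"z":0.0017,"ax":0,"ay":0,"az":0,"claw":1},{"x":0,"y":0,"z":0,"ax":0,"ay":0,"az":0,"claw":1}]' 40
```

```text
time: 11.68
tcp_pos: [469.8, 240.7, 66.7]
eef_rot: [[-0.068, 0.985, -0.157], [0.416, 0.171, 0.893], [0.907, -0.005, -0.421]]
force: [0.1, -0.9, -2.0]
opening: 53.5
gripper_force: 43.8
time: 11.92
tcp_pos: [469.8, 241.0, 66.0]
eef_rot: [[-0.07, 0.985, -0.157], [0.416, 0.172, 0.893], [0.907, -0.003, -0.422]]
force: [-0.2, 0.3, -2.7]
opening: 53.3
gripper_force: 43.9
```

```bash
for i in 1 2; do :; done; python3 -m inch '[{"x":-0.0036,"y":0,"z":0.0017,"ax":0,"ay":0,"az":0,"claw":1},{"x":0,"y":0,"z":0,"ax":0,"ay":0,"az":0,"claw":1}]' | grep -E "tcp|force"; python3 -m inch '[{"x":-0.0036,"y":0,"z":0.0017,"ax":0,"ay":0,"az":0,"claw":1},{"x":0,"y":0,"z":0,"ax":0,"ay":0,"az":0,"claw":1}]' | grep -E "tcp|force"
```

```text
tcp_pos: [469.5, 241.1, 63.5]
force: [-0.2, 0.8, -2.5]
gripper_force: 43.9
tcp_pos: [469.5, 241.3, 61.9]
force: [-0.4, -1.4, 5.5]
gripper_force: 44.5
```

```bash
python3 -m inch '[{"x":0,"y":0,"z":0,"ax":0,"ay":0,"az":0,"claw":1},{"x":0,"y":0,"z":0,"ax":0,"ay":0,"az":0,"claw":1},{"x":0,"y":0,"z":0,"ax":0,"ay":0,"az":0,"claw":-1},{"x":0,"y":0,"z":0,"ax":0,"ay":0,"az":0,"claw":-1},{"x":0,"y":0,"z":0,"ax":0,"ay":0,"az":0,"claw":-1},{"x":0,"y":0,"z":0,"ax":0,"ay":0,"az":0,"claw":-1},{"x":0,"y":0,"z":0,"ax":0,"ay":0,"az":0,"claw":-1},{"x":0,"y":0,"z":0,"ax":0,"ay":0,"az":0,"claw":-1}]' 20
python3 b.py; python3 u.py 0 480 120 300
```

```text
time: 13.42
tcp_pos: [469.5, 241.2, 61.4]
eef_rot: [[-0.069, 0.985, -0.157], [0.416, 0.172, 0.893], [0.907, -0.004, -0.422]]
force: [0.5, -0.9, 0.1]
opening: 85.2
gripper_force: 0.0
G [473.3 219.7  71.5]
scene 918 z [ 10.2  13.2 165.1 168.3]
0 14 x [494.7 499.3] y [216.1 227.1 243.5]
12 45 x [493.9 499.4] y [219.8 232.3 245.1]
24 20 x [495.4 499.8] y [223.  230.3 239.8]
60 21 x [493.7 498.9] y [227.1 238.9 246.6]
72 84 x [476.  520.8] y [213.6 229.3 244.9]
84 97 x [428.2 522.1] y [196.8 222.5 244.7]
96 111 x [465.2 498.8] y [208.7 222.8 245.6]
108 174 x [456.1 495.7] y [211.  222.4 243.4]
120 47 x [479.5 486.2] y [217.1 225.8 237.9]
132 76 x [469.1 488.7] y [211.6 221.1 240. ]
144 155 x [461.  487.7] y [212.1 224.4 242.4]
156 68 x [465.4 485.5] y [216.5 226.9 238.2]
top 171 z [ 76.7 106.1 169.1 172. ]
108 27 x [444.6 458.3] y [235.5 238.3 243. ]
144 60 x [454.  484.8] y [226.1 235.  243.6]
156 64 x [456.5 483.4] y [224.4 230.5 240.9]
168 10 x [466.6 473.8] y [224.7 228.9 232.4]
shift [ 0.3305 -0.0227 -0.421 ]
turn [-0.0014 -0.7229 -0.0024]
q [-0.22  0.95  1.8   1.04  1.31 -1.2 ] tcp [469.5 241.2  61.4] F [-0.2 -0.2  0.6] t 13.525 op 85.4 gf 0.0
R [[-0.069, 0.985, -0.157], [0.416, 0.172, 0.893], [0.907, -0.004, -0.422]]
```

The bottle stands with its top at z=168 (4+164). I'll back off along the tool, rise, and level out.

```bash
python3 -m inch '[{"x":0,"y":0,"z":-0.04,"ax":0,"ay":0,"az":0,"claw":-1},{"x":0,"y":0,"z":-0.08,"ax":0,"ay":0,"az":0,"claw":-1},{"x":0,"y":0,"z":-0.08,"ax":0,"ay":0,"az":0,"claw":-1},{"x":0.1,"y":0,"z":-0.07,"ax":0,"ay":0,"az":0,"claw":-1},{"x":0.1,"y":0,"z":-0.07,"ax":0,"ay":0,"az":0,"claw":-1},{"x":0.09,"y":0,"z":-0.04,"ax":0,"ay":0,"az":0,"claw":-1},{"x":0,"y":0,"z":0,"ax":0,"ay":-0.1,"az":0,"claw":-1},{"x":0,"y":0,"z":0,"ax":0,"ay":-0.1,"az":0,"claw":-1},{"x":0,"y":0,"z":0,"ax":0,"ay":-0.1,"az":0,"claw":-1},{"x":0,"y":0,"z":0,"ax":0,"ay":-0.1,"az":0,"claw":-1}]'
python3 -m inch '[{"x":0,"y":0,"z":0,"ax":0,"ay":-0.1,"az":0,"claw":-1},{"x":0,"y":0,"z":0,"ax":0,"ay":-0.1,"az":0,"claw":-1},{"x":0,"y":0,"z":0,"ax":0,"ay":-0.1229,"az":0,"claw":-1},{"x":0,"y":0,"z":0,"ax":0,"ay":0,"az":0,"claw":-1}]'
python3 - <<'E'
from h import *
P_,D=shot("scene","s3"); p,D2=shot("top","t3")
for n,p,D in(("scene",P_,D),("top",p,D2)):
    P=cloud(n,D); m=(p.min(2)>85)&(D>0)&(np.hypot(P[...,0]-475,P[...,1]-232)<60)
    for lo,hi in((60,103),(133,153),(157,175)):
        k=P[m&(P[...,2]>lo)&(P[...,2]<hi)]
        if len(k)>5:print(n,lo,len(k),"x",np.percentile(k[:,0],[2,50,98]).round(1),"y",np.percentile(k[:,1],[2,50,98]).round(1),"z",np.percentile(k[:,2],[2,50,98]).round(1))
    if n=="scene":
        k=P[m&(P[...,2]>15)&(P[...,2]<95)]; k=k[k[:,0]>np.median(k[:,0])-6]
        vx,vy,x0,y0=cv2.fitLine(k[:,:2].astype(np.float32),cv2.DIST_HUBER,0,.01,.01).ravel(); print("front face dir deg",np.degrees(np.arctan2(vy,vx)),len(k),x0,y0)
# caps by ray at z=152 (top face of cap, top cam)
cv2.imwrite("pics/t3c.png",np.hstack([cv2.resize(p[170:270,160:260,::-1],(400,400)),cv2.resize(P_[110:270,310:470,::-1],(400,400))]))
togo([470,230,260],[0,1,0],[0,0,-1])
print(proj("top",(473,230,140)),proj("scene",(473,230,140)))
E
```

```text
time: 14.78
tcp_pos: [489.7, 130.3, 274.0]
eef_rot: [[-0.148, 0.986, -0.083], [0.865, 0.17, 0.473], [0.48, -0.002, -0.877]]
force: [1.0, 0.4, -1.0]
opening: 85.2
gripper_force: 0.0
time: 15.28
tcp_pos: [489.0, 133.0, 274.0]
eef_rot: [[-0.175, 0.985, -0.003], [0.985, 0.175, 0.002], [0.003, -0.002, -1.0]]
force: [0.1, 1.4, -1.0]
opening: 85.3
gripper_force: 0.0
scene 60 241 x [483.4 497.2 500.2] y [210.7 227.7 247. ] z [ 60.4  83.7 102.6]
scene 133 141 x [468.9 485.  489.4] y [211.6 221.9 242.1] z [133.9 143.8 152.3]
scene 157 42 x [465.7 474.5 480.1] y [223.4 227.9 235.2] z [157.3 164.4 168.7]
front face dir deg -83.26774 392 496.9664 230.43929
top 60 15 x [444.5 452.7 491.2] y [206.4 209.7 232.9] z [ 74.2  99.6 102.7]
top 133 34 x [452.8 460.6 483.3] y [211.9 222.  239.8] z [135.3 148.  152.9]
top 157 74 x [455.3 469.1 484.4] y [213.3 227.8 241.6] z [157.1 159.1 170.8]
shift [ 0.2001 -0.0037  0.0279]
turn [-0.0029 -0.0043  0.1101]
q [ 0.14  0.29  1.57  0.01  1.29 -0.03] tcp [489.1 131.7 273.2] F [0.4 0.1 0.7] t 15.375 op 85.5 gf 0.0
(np.float64(198.39072538446894), np.float64(226.42319903340456)) (np.float64(380.58591380528844), np.float64(162.22553330987324))
```

View pics/t3c.png

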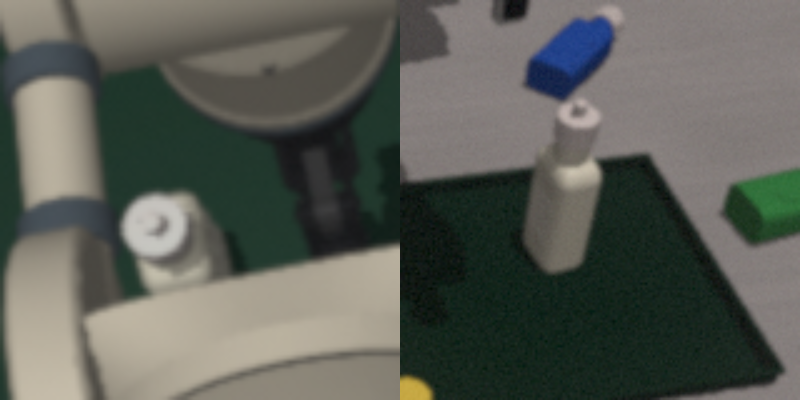

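The bottle stands upright on the tray, released; the cap is at top pixel (199,227). Now over it, with a 90° yaw so the fingers close across the broad faces. At the seat that is the radial direction, which puts no torque on the turntable.

Run:
```python
from h import *
print(onz("top",199.2,227,155),onz("scene",310+577/2.5,110+112/2.5,168))
r=np.radians(10); togo([472,228,260],[np.cos(r),np.sin(r),0],[0,0,-1])
```

```text
[468.73575873 225.9155996  155.        ] [532.52430897 522.58460849 168.        ]
shift [ 0.1955 -0.0004  0.0278]
turn [-0.0055 -0.0015  0.999 ]
q [ 0.14  0.29  1.57  0.01  1.29 -0.03] tcp [489.1 131.7 273.2] F [0.4 0.1 0.7] t 15.375 op 85.5 gf 0.0
```

```bash
python3 -m inch '[{"x":0.0978,"y":0,"z":0,"ax":0,"ay":0,"az":0,"claw":-1},{"x":0.0978,"y":0,"z":0,"ax":0,"ay":0,"az":0,"claw":-1},{"x":0,"y":0,"z":0,"ax":0,"ay":0,"az":0.111,"claw":-1},{"x":0,"y":0,"z":0,"ax":0,"ay":0,"az":0.111,"claw":-1},{"x":0,"y":0,"z":0,"ax":0,"ay":0,"az":0.111,"claw":-1},{"x":0,"y":0,"z":0,"ax":0,"ay":0,"az":0.111,"claw":-1},{"x":0,"y":0,"z":0,"ax":0,"ay":0,"az":0.111,"claw":-1},{"x":0,"y":0,"z":0,"ax":0,"ay":0,"az":0.111,"claw":-1},{"x":0,"y":0,"z":0,"ax":0,"ay":0,"az":0.111,"claw":-1},{"x":0,"y":0,"z":0,"ax":0,"ay":0,"az":0.111,"claw":-1},{"x":0,"y":0,"z":0,"ax":0,"ay":0,"az":0.111,"claw":-1},{"x":0,"y":0,"z":0,"ax":0,"ay":0,"az":0,"claw":-1}]'
python3 - <<'E'
from h import *
print(onz("scene",380.8,154.8,168))
p,D=env.read_camera("scene");P=cloud("scene",D); m=(p.min(2)>85)&(D>0)&(np.hypot(P[...,0]-475,P[...,1]-232)<60)
k=P[m&(P[...,2]>15)&(P[...,2]<98)]; h,w=np.histogram(k[:,1],12); print(len(k))
for a,b in zip(w[:-1],w[1:]):
    j=k[(k[:,1]>=a)&(k[:,1]<b)]
    if len(j)>5: print(round((a+b)/2,1),len(j),np.median(j[:,0]).round(1),end=" | ")
j=np.abs(k[:,1]-232)<12; print("face deg",np.degrees(np.arctan(np.polyfit(k[j,1],k[j,0],1)[0])))
k=P[m&(P[...,2]>133)&(P[...,2]<155)]; A=np.c_[2*k[:,:2],np.ones(len(k))]; print("cap y",np.percentile(k[:,1],[1,99]),"xmax",np.percentile(k[:,0],97))
r=np.radians(10); togo([471,228,121],[np.cos(r),np.sin(r),0],[0,0,-1])
E
```

```text
time: 16.88
tcp_pos: [473.0, 226.7, 273.3]
eef_rot: [[0.985, 0.172, -0.006], [0.172, -0.985, 0.006], [-0.005, -0.007, -1.0]]
force: [-0.1, -0.2, -1.2]
opening: 85.4
gripper_force: 0.0
[484.78437492 222.01680059 168.        ]
388
215.1 30 496.5 | 218.5 49 498.0 | 221.9 42 498.8 | 225.4 43 498.6 | 228.8 38 498.0 | 232.2 41 497.3 | 235.7 44 496.9 | 239.1 36 496.1 | 242.5 33 495.5 | 246.0 29 494.2 | face deg -8.978192693041793
cap y [210.97097535 243.71704248] xmax 488.47403672729104
shift [-0.002  -0.0008  0.3047]
turn [-0.0041  0.0029  0.0009]
q [0.33 0.31 1.53 0.01 1.3  1.72] tcp [472.9 226.9 273.4] F [-0.6  0.3 -0.6] t 16.925 op 85.4 gf 0.0
```

```bash
python3 -m inch '[{"x":-0.002,"y":-0.001,"z":0.1,"ax":-0.004,"ay":0.003,"az":0,"claw":-1},{"x":0,"y":0,"z":0.06,"ax":0,"ay":0,"az":0,"claw":-1},{"x":0,"y":0,"z":0.05,"ax":0,"ay":0,"az":0,"claw":-1},{"x":0,"y":0,"z":0.05,"ax":0,"ay":0,"az":0,"claw":-1},{"x":0,"y":0,"z":0.044,"ax":0,"ay":0,"az":0,"claw":-1},{"x":0,"y":0,"z":0,"ax":0,"ay":0,"az":0,"claw":-1},{"x":0,"y":0,"z":0,"ax":0,"ay":0,"az":0,"claw":1},{"x":0,"y":0,"z":0,"ax":0,"ay":0,"az":0,"claw":1},{"x":0,"y":0,"z":0,"ax":0,"ay":0,"az":0,"claw":1},{"x":0,"y":0,"z":0,"ax":0,"ay":0,"az":0,"claw":1},{"x":0,"y":0,"z":0,"ax":0,"ay":0,"az":0,"claw":1},{"x":0,"y":0,"z":0,"ax":0,"ay":0,"az":0,"claw":1}]' 30
```

```text
time: 18.42
tcp_pos: [471.8, 228.9, 122.3]
eef_rot: [[0.985, 0.174, 0.003], [0.174, -0.985, 0.0], [0.002, 0.0, -1.0]]
force: [-0.1, 1.2, 6.8]
opening: 32.8
gripper_force: 29.3
```

```bash
python3 -m inch '[{"x":0,"y":0,"z":0,"ax":0,"ay":0,"az":0,"claw":1},{"x":0,"y":0,"z":-0.03,"ax":0,"ay":0,"az":0,"claw":1},{"x":0,"y":0,"z":-0.07,"ax":0,"ay":0,"az":0,"claw":1},{"x":0,"y":0,"z":-0.1,"ax":0,"ay":0,"az":0,"claw":1},{"x":0,"y":0,"z":-0.1,"ax":0,"ay":0,"az":0,"claw":1},{"x":0,"y":0,"z":-0.1,"ax":0,"ay":0,"az":0,"claw":1},{"x":0,"y":0,"z":-0.03,"ax":0,"ay":0,"az":0,"claw":1},{"x":0,"y":0,"z":0,"ax":0,"ay":0,"az":0,"claw":1}]' 50
python3 - <<'E'
from h import *
r=np.radians(18.5); togo([573,-321,330],[np.cos(r),np.sin(r),0],[0,0,-1])
p,D=env.read_camera("scene");P=cloud("scene",D); m=(p.min(2)>85)&(D>0)&(np.hypot(P[...,0]-472,P[...,1]-228)<60)
for lo in range(180,400,12):
    k=P[m&(P[...,2]>lo)&(P[...,2]<lo+12)]
    if len(k)>8: print(lo,len(k),"x",np.percentile(k[:,0],[50,98]).round(1),"y",np.percentile(k[:,1],[2,98]).round(1),k[:,2].min())
E
```

```text
time: 19.42
tcp_pos: [471.1, 228.8, 337.3]
eef_rot: [[0.985, 0.174, 0.003], [0.174, -0.985, -0.0], [0.003, 0.001, -1.0]]
force: [-0.0, -0.6, -2.3]
opening: 32.9
gripper_force: 50.0
shift [0.0098 1.1182 0.0153]
turn [ 0.0005 -0.0016 -0.0945]
q [ 0.34  0.26  1.43 -0.    1.45  1.74] tcp [471.1 228.8 337.3] F [-0.  -0.6 -2.3] t 19.425 op 32.9 gf 50.0
216 61 x [497.  499.2] y [215.  247.7] 218.10333662550525
228 105 x [497.1 499.5] y [207.1 248.5] 228.189921697598
240 108 x [496.9 499.5] y [205.7 248.1] 240.27490135586302
252 115 x [496.7 499.4] y [205.9 247.5] 252.05219975601455
264 114 x [496.9 499.5] y [205.6 248.2] 264.10307169136496
276 119 x [497.1 499.7] y [205.8 248.1] 276.01885963310593
288 122 x [497.  499.7] y [206.2 247.7] 288.07898906380916
300 127 x [497.  499.6] y [206.3 248. ] 300.15918709897915
312 176 x [495.9 499.7] y [206.8 248. ] 312.04414597648383
324 216 x [485.  494.9] y [209.6 243.4] 324.02913955643135
336 75 x [484.1 486.4] y [218.2 240.2] 336.0524369465772
348 95 x [486.8 489.3] y [217.  238.3] 348.3426307552601
360 161 x [484.7 489.4] y [217.2 241.1] 360.00487091840114
372 51 x [475.  477.3] y [222.6 232.5] 372.0480999586391
```

```bash
python3 -m inch '[{"x":0.001,"y":0.06,"z":0,"ax":0,"ay":0,"az":0,"claw":1},{"x":0.001,"y":0.1,"z":0,"ax":0,"ay":0,"az":0,"claw":1},{"x":0.001,"y":0.1,"z":0,"ax":0,"ay":0,"az":0,"claw":1},{"x":0.001,"y":0.1,"z":0,"ax":0,"ay":0,"az":0,"claw":1},{"x":0.001,"y":0.1,"z":0,"ax":0,"ay":0,"az":0,"claw":1},{"x":0.001,"y":0.1,"z":0,"ax":0,"ay":0,"az":0,"claw":1},{"x":0.001,"y":0.1,"z":0,"ax":0,"ay":0,"az":0,"claw":1},{"x":0.001,"y":0.1,"z":0,"ax":0,"ay":0,"az":0,"claw":1},{"x":0.001,"y":0.1,"z":0,"ax":0,"ay":0,"az":0,"claw":1},{"x":0.001,"y":0.1,"z":0,"ax":0,"ay":0,"az":0,"claw":1},{"x":0,"y":0.1,"z":0,"ax":0,"ay":0,"az":0,"claw":1},{"x":0,"y":0.06,"z":0,"ax":0,"ay":0,"az":0,"claw":1}]' 50
python3 -m inch '[{"x":0,"y":0,"z":0,"ax":0,"ay":0,"az":-0.047,"claw":1},{"x":0,"y":0,"z":0,"ax":0,"ay":0,"az":-0.047,"claw":1},{"x":0,"y":0,"z":0,"ax":0,"ay":0,"az":0,"claw":1},{"x":0,"y":0,"z":0,"ax":0,"ay":0,"az":0,"claw":1}]' 50
cat > e.py <<'E'
from h import *
import sys
s=env.get_state(); t=s["tcp_pos"]
r=np.radians(18.5); togo([573,-321,205],[np.cos(r),np.sin(r),0],[0,0,-1])
sc=shot("scene","s"+sys.argv[1]); tp=shot("top","t"+sys.argv[1])
p,D=sc; P=cloud("scene",D); b=t[2]-118
m=(p.min(2)>70)&(D>0)&(np.hypot(P[...,0]-t[0],P[...,1]-t[1])<60)
k=P[m&(P[...,2]>b+12)&(P[...,2]<b+95)]; d=k[:,:2]-t[:2]
er=np.array([np.cos(np.radians(-72)),np.sin(np.radians(-72))]); et=np.array([-er[1],er[0]])
print("n",len(k),"radial",np.percentile(d@er,[2,98]).round(1),"tang",np.percentile(d@et,[2,98]).round(1))
nf=(d@et)>np.percentile(d@et,98)-4; A,B=np.polyfit((d@er)[nf],(d@et)[nf],1); print("narrow-face angle dev",np.degrees(np.arctan(A)),nf.sum(),"z",P[m][:,2].min(),P[m][:,2].max())
p,D=tp
for q in ((t[0],t[1],b),(573,-321,42)): print("px top",np.round(proj("top",q)),"scene",np.round(proj("scene",q)))
cv2.imwrite("pics/c%s.png"%sys.argv[1],np.hstack([cv2.resize(tp[0][110:260,330:480,::-1],(390,390)),cv2.resize(sc[0][80:320,60:300,::-1],(390,390))]))
E
python3 e.py 4
```

```text
time: 20.98
tcp_pos: [572.5, -323.9, 334.2]
eef_rot: [[0.985, 0.172, -0.002], [0.172, -0.985, 0.001], [-0.002, -0.002, -1.0]]
force: [0.2, 0.1, -1.1]
opening: 32.9
gripper_force: 50.3
time: 21.48
tcp_pos: [572.9, -321.6, 335.9]
eef_rot: [[0.949, 0.315, -0.0], [0.315, -0.949, 0.0], [-0.0, -0.0, -1.0]]
force: [-0.3, 0.5, -2.2]
opening: 32.9
gripper_force: 50.4
shift [ 0.0006 -0.0009  0.2617]
turn [-0.0003  0.0001 -0.0016]
q [-0.6   0.47  1.1   0.    1.57  0.65] tcp [ 572.9 -321.6  335.9] F [-0.3  0.5 -2.2] t 21.475 op 32.9 gf 50.4
n 1567 radial [-20.2  17.2] tang [-12.4  27.5]
narrow-face angle dev 0.38841355906679553 1230 z -1.7503131079124288 485.69081477351364
px top [461. 154.] scene [ 66. 195.]
px top [437. 178.] scene [105. 264.]
```

View pics/c4.png

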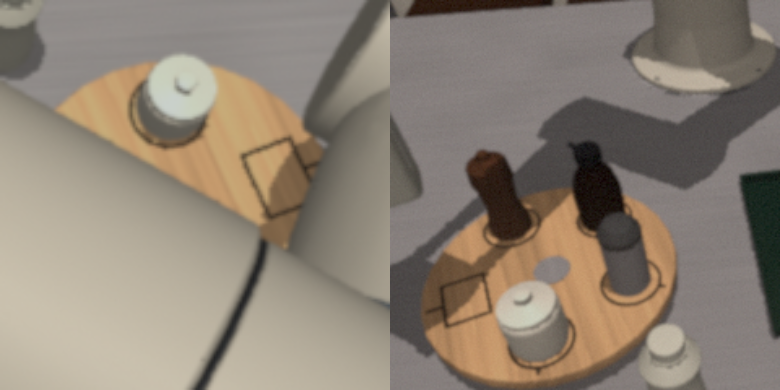

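The crop shows the seat outline free: top crop centre (283,177), scene crop centre (466,299). The bottle is square to the radius within 0.5°. I'll measure the seat in the scene camera as well, so that bottle and seat are compared in one view.

Run:
```python
from h import *
for n,f,(r0,r1,c0,c1) in (("scene","s4",(244,284,87,127)),("scene","scene0",(244,284,87,127)),("top","t4",(155,205,415,462))):
    z=np.load("pics/"+f+".npz"); g=z["p"].max(2); sm=np.zeros(g.shape,bool); sm[r0:r1,c0:c1]=True
    bh=cv2.morphologyEx(g,cv2.MORPH_BLACKHAT,np.ones((9,9),np.uint8))
    for th in(25,35,45):
        cs,h=cv2.findContours(((bh>th)&sm).astype(np.uint8),cv2.RETR_CCOMP,cv2.CHAIN_APPROX_NONE)
        for c,hh in zip(cs,h[0]):
            if hh[3]>=0 and len(c)>50: print(f,th,cv2.minAreaRect(np.array([onz(n,*x[0],42)[:2] for x in c],np.float32)))
```

```text
s4 25 ((571.5062866210938, -320.5003356933594), (60.80011749267578, 48.321651458740234), 16.419401168823242)
scene0 25 ((571.9934692382812, -319.511962890625), (60.594356536865234, 46.72221755981445), 17.516950607299805)
scene0 35 ((571.7838134765625, -319.6346435546875), (61.42940139770508, 47.03630447387695), 17.126829147338867)
scene0 45 ((571.9253540039062, -319.5399169921875), (62.357723236083984, 47.42496871948242), 17.49913215637207)
```

```bash
python3 -m inch '[{"x":-0.002,"y":0,"z":0.04,"ax":0,"ay":0,"az":0,"claw":1},{"x":0,"y":0,"z":0.06,"ax":0,"ay":0,"az":0,"claw":1},{"x":0,"y":0,"z":0.06,"ax":0,"ay":0,"az":0,"claw":1},{"x":0,"y":0,"z":0.06,"ax":0,"ay":0,"az":0,"claw":1},{"x":0,"y":0,"z":0.06,"ax":0,"ay":0,"az":0,"claw":1},{"x":0,"y":0,"z":0.04,"ax":0,"ay":0,"az":0,"claw":1},{"x":0,"y":0,"z":0.012,"ax":0,"ay":0,"az":0,"claw":1},{"x":0,"y":0,"z":0,"ax":0,"ay":0,"az":0,"claw":1},{"x":0,"y":0,"z":0,"ax":0,"ay":0,"az":0,"claw":1}]' 50
python3 e.py 5
```

```text
time: 22.7
tcp_pos: [572.9, -322.6, 172.0]
eef_rot: [[0.949, 0.316, 0.002], [0.316, -0.949, -0.002], [0.002, 0.002, -1.0]]
force: [0.1, 0.2, -1.5]
opening: 32.6
gripper_force: 50.5
shift [ 0.0014 -0.0027 -0.066 ]
turn [ 0.0014 -0.0012 -0.0007]
q [-0.6   0.59  1.33  0.    1.21  0.65] tcp [ 572.9 -322.6  172. ] F [ 0.1  0.2 -1.5] t 22.7 op 32.6 gf 50.5
n 917 radial [-19.9  18.1] tang [-11.8  27.5]
narrow-face angle dev 1.1392489044634069 694 z -1.8209282566307885 445.4276619900554
px top [439. 177.] scene [102. 260.]
px top [437. 178.] scene [105. 264.]
```

View pics/c5.png

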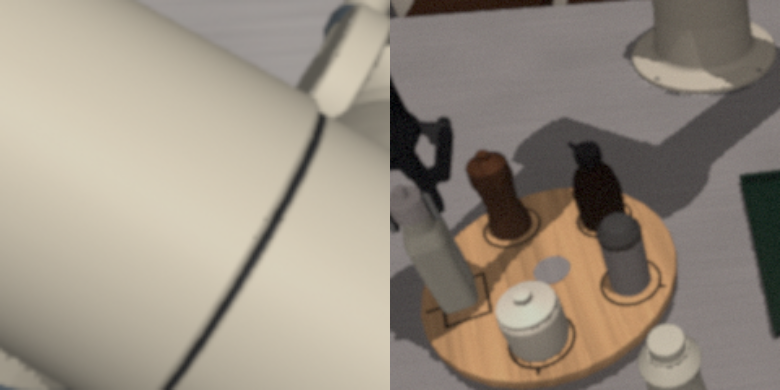

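The bottle hangs over the outline with about 1.2 mm to correct inward. I'll fix that and lower finely.

```bash
python3 -m inch '[{"x":-0.001,"y":-0.0024,"z":0.01,"ax":0,"ay":0,"az":0,"claw":1},{"x":0,"y":0,"z":0.006,"ax":0,"ay":0,"az":0,"claw":1},{"x":0,"y":0,"z":0,"ax":0,"ay":0,"az":0,"claw":1},{"x":0,"y":0,"z":0,"ax":0,"ay":0,"az":0,"claw":1}]' 50
python3 -m inch '[{"x":0,"y":0,"z":0.002,"ax":0,"ay":0,"az":0,"claw":1},{"x":0,"y":0,"z":0,"ax":0,"ay":0,"az":0,"claw":1}]' | grep -E "tcp|^force"
python3 -m inch '[{"x":0,"y":0,"z":0.002,"ax":0,"ay":0,"az":0,"claw":1},{"x":0,"y":0,"z":0,"ax":0,"ay":0,"az":0,"claw":1}]' | grep -E "tcp|^force"
```

```text
time: 23.3
tcp_pos: [571.6, -321.3, 163.0]
eef_rot: [[0.949, 0.316, 0.001], [0.316, -0.949, -0.001], [0.001, 0.001, -1.0]]
force: [0.5, -0.7, -2.5]
opening: 32.5
gripper_force: 50.5
tcp_pos: [571.5, -321.3, 161.9]
force: [0.1, 1.3, -2.3]
tcp_pos: [571.5, -321.3, 160.9]
force: [0.8, 0.1, -2.5]
```

```bash
python3 -m inch '[{"x":0,"y":0,"z":0.0015,"ax":0,"ay":0,"az":0,"claw":1},{"x":0,"y":0,"z":0,"ax":0,"ay":0,"az":0,"claw":1}]' | grep -E "tcp|^force"
python3 -m inch '[{"x":0,"y":0,"z":0.001,"ax":0,"ay":0,"az":0,"claw":1},{"x":0,"y":0,"z":0,"ax":0,"ay":0,"az":0,"claw":1}]' | grep -E "tcp|^force"
```

```text
tcp_pos: [571.7, -321.4, 160.4]
force: [-0.4, 0.1, 1.2]
tcp_pos: [571.8, -321.4, 160.4]
force: [-2.1, 1.1, 7.3]
```

```bash
python3 -m inch '[{"x":0,"y":0,"z":-0.0005,"ax":0,"ay":0,"az":0,"claw":1},{"x":0,"y":0,"z":0,"ax":0,"ay":0,"az":0,"claw":1}]' 20
python3 -m inch '[{"x":0,"y":0,"z":0,"ax":0,"ay":0,"az":0,"claw":0.1},{"x":0,"y":0,"z":0,"ax":0,"ay":0,"az":0,"claw":-0.2},{"x":0,"y":0,"z":0,"ax":0,"ay":0,"az":0,"claw":-0.5},{"x":0,"y":0,"z":0,"ax":0,"ay":0,"az":0,"claw":-0.5},{"x":0,"y":0,"z":0,"ax":0,"ay":0,"az":0,"claw":-0.5}]' 20
python3 e.py 6
```

```text
time: 24.55
tcp_pos: [571.8, -321.4, 160.4]
eef_rot: [[0.949, 0.316, 0.002], [0.316, -0.949, -0.001], [0.001, 0.001, -1.0]]
force: [-0.6, 2.2, 6.6]
opening: 32.8
gripper_force: 51.1
time: 25.18
tcp_pos: [571.5, -321.3, 159.9]
eef_rot: [[0.949, 0.316, 0.001], [0.316, -0.949, -0.001], [0.001, 0.001, -1.0]]
force: [0.1, 0.6, 0.6]
opening: 64.2
gripper_force: 0.0
shift [ 0.0031  0.0004 -0.0902]
turn [ 0.0005 -0.0005 -0.0006]
q [-0.6   0.61  1.35  0.    1.19  0.65] tcp [ 571.5 -321.3  159.9] F [0.1 0.6 0.6] t 25.175 op 64.2 gf 0.0
n 884 radial [-20.3  17.3] tang [-10.2  27.3]
narrow-face angle dev 0.8844685554110217 682 z -2.3140724648207303 433.9606812455124
px top [437. 179.] scene [105. 264.]
px top [437. 178.] scene [105. 264.]
```

Released. Straight up slowly, then away from the view, and check.

```bash
python3 -m inch '[{"x":0,"y":0,"z":-0.02,"ax":0,"ay":0,"az":0,"claw":-0.5},{"x":0,"y":0,"z":-0.04,"ax":0,"ay":0,"az":0,"claw":-0.5},{"x":0,"y":0,"z":-0.08,"ax":0,"ay":0,"az":0,"claw":-0.5},{"x":0,"y":0,"z":-0.1,"ax":0,"ay":0,"az":0,"claw":-0.5},{"x":0,"y":0,"z":-0.1,"ax":0,"ay":0,"az":0,"claw":-0.5},{"x":-0.08,"y":-0.08,"z":0,"ax":0,"ay":0,"az":0,"claw":-0.5},{"x":-0.08,"y":-0.08,"z":0,"ax":0,"ay":0,"az":0,"claw":-0.5},{"x":-0.08,"y":-0.08,"z":0,"ax":0,"ay":0,"az":0,"claw":-0.5},{"x":-0.08,"y":-0.08,"z":0,"ax":0,"ay":0,"az":0,"claw":-0.5},{"x":-0.08,"y":-0.08,"z":0,"ax":0,"ay":0,"az":0,"claw":-0.5},{"x":0,"y":0,"z":0,"ax":0,"ay":0,"az":0,"claw":-0.5},{"x":0,"y":0,"z":0,"ax":0,"ay":0,"az":0,"claw":-0.5}]' 20
python3 - <<'E'
from h import *
sc=shot("scene","s7"); tp=shot("top","t7")
p,D=sc; P=cloud("scene",D); c=np.array([572,-320.5])
m=(p.min(2)>70)&(D>0)&(np.hypot(P[...,0]-c[0],P[...,1]-c[1])<45)
k=P[m&(P[...,2]>55)&(P[...,2]<138)]; d=k[:,:2]-c; er=np.array([.309,-.951]); et=np.array([.951,.309])
print("radial",np.percentile(d@er,[2,98]).round(1),"tang",np.percentile(d@et,[2,98]).round(1),"ztop",P[m][:,2].max())
# turntable change: hub-side bystander pixels, scene before/after
z=np.load("pics/scene0.npz"); a=z["p"].astype(int); df=np.abs(a-p).max(2)[170:310,125:245]; print("changed px",(df>60).sum())
cv2.imwrite("pics/c7.png",np.hstack([cv2.resize(tp[0][110:260,330:480,::-1],(390,390)),cv2.resize(p[80:320,60:300,::-1],(390,390))]))
E
```

```text
time: 26.78
tcp_pos: [318.8, -195.2, 330.4]
eef_rot: [[0.949, 0.316, 0.003], [0.316, -0.949, -0.002], [0.002, 0.003, -1.0]]
force: [-0.1, -0.9, 0.1]
opening: 64.0
gripper_force: 0.0
radial [-19.7  17.9] tang [-12.9  26.7] ztop 207.4255374914479
changed px 2
```

View pics/c7.png

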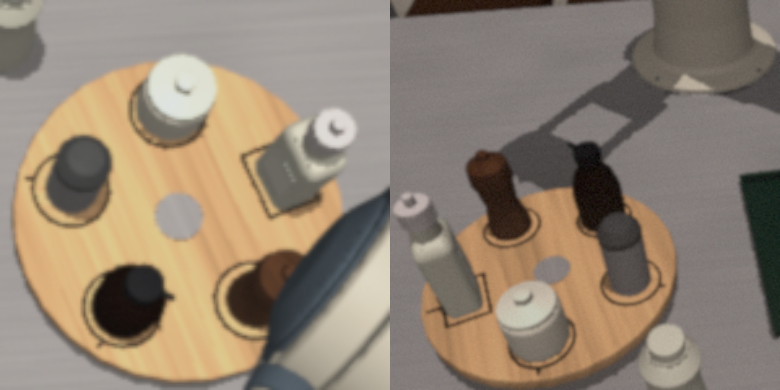

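The bottle stands in the outline at top crop (300,180), square to it and within about 1 mm of centre. The turntable and its other condiments haven't moved.

```bash
python3 -c "
from rig import env
print(env.sign_off())"
```

```text
the job is handed in; nothing more can be done
None
```

I stood the bottle upright on the tray and let go, then took it again by its cap and lowered it into the outline, square and within about 1 mm of centre; the last pictures showed no change on the turntable, and I handed in at about 27 s.

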